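# Nudge a watch carrier plate onto its locating pins

## Task

The aluminium carrier plate, with a watch case fixed on it, lies askew on the dark fixture base and its two holes have missed the locating pins. With the fingertips against its edges only, nudge it back to the fence and along to the left until both holes drop over the pins and it lies flat on the base (the yellow line on the plate then meets the one on the fence), then take the hand away. Do not grip or lift the plate, do not touch the watch, and leave the other things where they are.

Things in the scene. Friction and masses are not known exactly. Their poses are not given: they have to be found in the camera images.
- fixture: Fixed fixture. Origin on the bench under the seat's centre (where the seated plate's centre belongs); x points away from the robot to the fence, y left along the fence, z up. Dark steel base, 12 mm thick, x = -80 to +62, y = -125 to +125 mm. Grey fence along its far side, 26 mm high above the base, guiding face at x = +45.7 mm, from y = -120 to +80 mm, yellow line at y = 0
- pin_left (a point): foot of the left brass locating pin, on the base's top 12 mm above the bench, at x = +15, y = +25 mm in the fixture's frame. 8 mm thick, 7 mm high, its top a hemisphere. Under the plate at the start
- pin_right (a point): the same for the right pin, at x = +15, y = -25 mm
- plate: Loose aluminium plate, 90 (x) by 140 (y) by 14 mm, about 0.4 to 0.6 kg with the watch on it. Origin at the centre of its underside, axes as the fixture's when seated; the origin is then 12 mm above the bench over the fixture's origin. Yellow line on its top at y = 0 by the far edge. At the start it lies 10 to 19 mm on the robot's side of the seat and 14 to 32 mm right of it, a few degrees askew
- hole_left (a point): centre of the left hole at the plate's underside (x = +15, y = +25 mm on the plate); 10 mm wide, right through. Until the holes meet the pins the plate's near edge lies on the base and its far half rides on the pin tips, tilted 5 to 7 degrees; pushed slowly it slides over them, then falls 7 mm over the pins, which stop it
- hole_right (a point): the same for the right hole (x = +15, y = -25 mm)
- held_watch: steel watch case, 52 x 48 x 18 mm, fixed on the plate's top, its centre 12 mm to the near side of the plate's centre; its top is 34 mm above the plate's underside. Not to be touched.
- brass_disc: bystander: brass dial disc, 31 mm across, 10 high, lying on the left end of the fixture base nearer the robot
- plain_disc: bystander: brass dial disc, 29 mm across, 10 high, lying on the left end of the fixture base nearer the fence
- loupe: bystander: black eye loupe, 35 mm across, 34 high, standing on the bench
- round_tin: bystander: white round parts tin, 50 mm across, 21 high, on the bench
- marker_pen: bystander: blue and grey marker pen, 134 mm long, 13 high, lying on the bench
- tweezers: bystander: steel tweezers, 124 mm long, 10 high, lying on the bench

How it is judged (in metres and radians):
At the end, for the whole second after the job is handed in: Both holes are within 2.5 mm of their pins in plan, the plate's underside is within 2 mm of the base's top, the plate is level within 0.03 rad and at rest (horizontal distance between hole_left and pin_left below 0.0025 m and horizontal distance between hole_right and pin_right below 0.0025 m and z of plate in the frame of fixture below 0.014 m and angle between plate's own z axis and vertical below 0.03 rad and linear speed of plate below 0.01 m/s); the robot touches nothing.
It fails at once if the plate is lifted: its underside's centre rises more than 15 mm above the base, or it is tipped more than 0.25 rad (z of plate in the frame of fixture above 0.027 m or angle between plate's own z axis and vertical above 0.25 rad).
It fails at once if the watch on the plate is touched (over 0.5 N) (contact force between held_watch and the fingers above 0.5 N or contact force between held_watch and the arm above 0.5 N).
It fails at once if one of the other things is moved more than 20 mm (distance of any of brass_disc, plain_disc, loupe, round_tin, marker_pen, tweezers from where it was at the start of the episode above 0.02 m).
It also fails if it takes over 58 s, if anything falls off the work surface, if the arm or the gripper's body presses on something with over 40 N, if the wrist force passes 120 N, or if a joint passes its speed limit or range.

## Robot

A 6-joint arm with a two-finger parallel gripper is mounted at the origin on a cart in front of the work surface, level with it; the furniture and walls round the work are solid. World frame = base frame: x ahead of the robot, y to its left, z up, the work surface at z = 0. Lengths are in m, angles in degrees, forces in N, time in s.
With the tool pointing down it reaches from about 0.325 to 0.85 m from the base axis. Payload 15.5 kg.
Tool frame: the origin (TCP) lies at the very end of the fingers, on their centre line; the grasp point (between the pads) lies arm.grip_depth behind it (arm.grip_depth is the distance from the TCP to the grasp point, in m); z points along the fingers, y is the direction in which the jaws open and shut (so a half turn about z gives the same grasp; the last joint's range is limited). The gripper opens to 91 mm and grips with 3 to 60 N. Pads are 32 mm wide; open, the fingers measure 118 mm over their backs; the gripper's body (76 mm by 178 mm) begins 60 mm behind the grasp point.
Start: joints at [61.507, 28.281, 77.091, -0, 74.628, -5.472], TCP at [0.244, 0.575, 0.214] pointing down, gripper open.
Joint ranges: [-166.48, 166.48], [-47.26, 123.95], [12.59, 153.08], [-70.14, 250.14], [6.76, 159.57], [-176.63, 176.63]. Speed limits (degrees/s): [108.29, 108.29, 147.25, 172.46, 172.46, 172.46].

## Interface

Orientations are given as a 3x3 rotation matrix whose columns are the frame's x, y, z axes.
In Python, from rig import arm gives the robot as it stands. Calls block until the motion is done:
- arm.move_to(position, orientation): joint-space move of the TCP to a pose.
- arm.move_l(position, orientation=None, feed=0.15): straight line of the TCP; orientation=None keeps the orientation; feed is the mean speed in m/s.
- arm.move_joints(angles): joint-space move.
- arm.grip(opening): finger opening in m; the grip force is fixed at half the most; returns when the fingers have stopped.
- arm.sleep(seconds).
- arm.solve_ik(position, orientation): joint angles nearest the present ones, or None.
- arm.snapshot(name): name is "scene" or "top" or "wrist"; returns the picture (480x640x3 uint8, red, green, blue); there is no depth.
- arm.get_calibration(name): a dict with "intrinsics" (3x3 intrinsics, pixels), "k1" (the pictures are not rectified: a ray, as slopes to the right and down, at radius r is drawn at 1 + k1 r^2 times it, then the intrinsics apply), "cam_to_world" (4x4, takes a point from camera to world coordinates). Camera axes: x right, y down, z forward; pixel columns grow to the right and rows downward; lengths in m; the calibration is good to about 2 mm. A picture is of the moment at which its call begins: read the wrist's pose just before it. get_calibration takes no time and is no camera call; for the wrist camera it gives the pose at the moment of the call.
A pose or a line that the arm cannot do raises arm.Unreachable and nothing moves.
- arm.sign_off(): hands the job in, once; it reports no verdict.
Readings, each from a call of its own:
- arm.current_t(): time.
- arm.current_joint_positions(): joint angles.
- arm.current_dq(): joint speeds.
- arm.current_tau(): joint torques, N m.
- arm.current_ee_pos(): TCP position.
- arm.current_tool_rot(): TCP orientation.
- arm.current_force(): force on the tool from outside, world axes, zero at the start.
- arm.current_torque(): the same for the moment, N m.
- arm.current_width(): finger opening in m.
Only numpy, scipy, OpenCV 4.12 (cv2) and the standard library are available. Lean on these libraries where they do the work, as an engineer would, in place of code of your own. Each camera call takes 0.05 s, during which the arm holds its last target.

## Working session

There is one attempt and no reset: what is moved stays moved. The work goes in short steps, each a Python script; the robot and the scene stay as the last script left them, time stands still between calls to the robot, and variables do not carry over. Pictures are saved under pics/ and viewed, and the job is handed in when it is done.

```bash
mkdir -p pics; ls; python3 - <<'E'
from rig import arm
import cv2
for n in("scene","top","wrist"):
    im=arm.snapshot(n); cv2.imwrite(f"pics/a_{n}.png",im[:,:,::-1])
    c=arm.get_calibration(n); print(n,c)
print(arm.current_t(),arm.grip_depth,arm.current_tool_rot(),arm.current_width())
E
```

```text
pics
scene {'intrinsics': array([[578.38389243,   0.        , 314.53780968],
       [  0.        , 578.38389243, 238.21520404],
       [  0.        ,   0.        ,   1.        ]]), 'k1': -0.037325086821172096, 'cam_to_world': array([[ 0.7092801 , -0.4275504 ,  0.56046624, -0.30576295],
       [-0.70470169, -0.40996339,  0.57907301, -0.90078391],
       [-0.01781226, -0.80568646, -0.59207436,  0.92333466],
       [ 0.        ,  0.        ,  0.        ,  1.        ]])}
top {'intrinsics': array([[439.94755265,   0.        , 318.69944341],
       [  0.        , 439.94755265, 239.26083411],
       [  0.        ,   0.        ,   1.        ]]), 'k1': 0.021147862017197653, 'cam_to_world': array([[-0.0239827 , -0.99381216,  0.1084538 ,  0.42309878],
       [-0.99951387,  0.02599818,  0.01720789, -0.05098126],
       [-0.01992102, -0.10798839, -0.99395254,  0.96344149],
       [ 0.        ,  0.        ,  0.        ,  1.        ]])}
wrist {'intrinsics': array([[337.60579097,   0.        , 313.50544042],
       [  0.        , 337.60579097, 241.97867438],
       [  0.        ,   0.        ,   1.        ]]), 'k1': -0.0012781686496143184, 'cam_to_world': array([[ 0.39185848,  0.88390387,  0.25526629,  0.17100578],
       [ 0.92002489, -0.37615271, -0.1098332 ,  0.6059298 ],
       [-0.00106288,  0.27789042, -0.96061219,  0.38493534],
       [ 0.        ,  0.        ,  0.        ,  1.        ]])}
0.15 0.0188 [[-9.20365680e-01  3.91058637e-01 -3.96268677e-04]
 [ 3.91058833e-01  9.20365351e-01 -7.80847753e-04]
 [ 5.93547021e-05 -8.73629840e-04 -9.99999617e-01]] 0.09124216741614605
```

View pics/a_top.png

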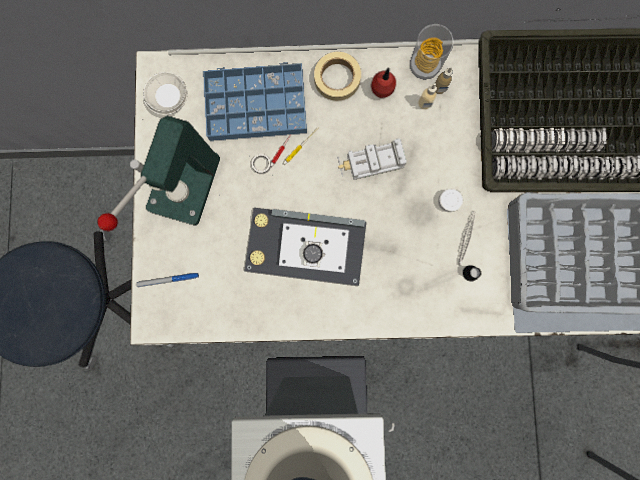

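View pics/a_scene.png

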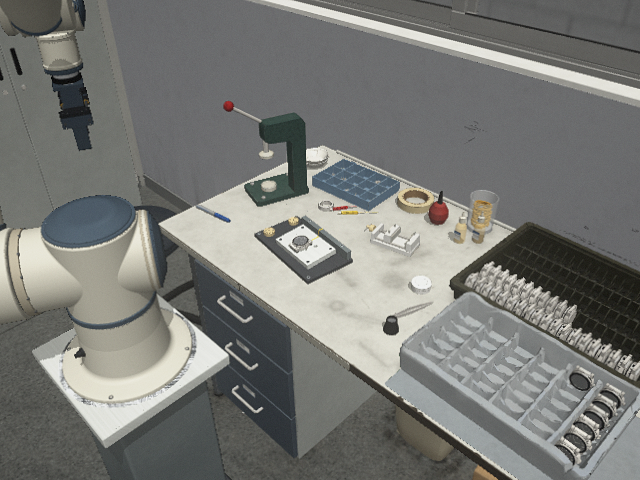

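```bash
cat > h.py <<'E'
import numpy as np, cv2
def ray(cal,uv):
    K=cal["intrinsics"];k=cal["k1"]
    p=cv2.undistortPoints(np.array([[uv]],float),K,np.array([k,0,0,0.]),None,None)[0,0]
    T=cal["cam_to_world"]; return T[:3,3],T[:3,:3]@np.array([p[0],p[1],1])
def at_z(cal,uv,z):
    o,d=ray(cal,uv); return o+d*(z-o[2])/d[2]
def proj(cal,P):
    P=np.atleast_2d(P);T=np.linalg.inv(cal["cam_to_world"])
    return cv2.projectPoints(np.asarray(P,float),cv2.Rodrigues(T[:3,:3])[0],T[:3,3],cal["intrinsics"],np.array([cal["k1"],0,0,0.]))[0][:,0]
E
python3 - <<'E'
import cv2
im=cv2.imread("pics/a_top.png")[195:300,230:380]
cv2.imwrite("pics/a_topc.png",cv2.resize(im,None,fx=5,fy=5,interpolation=cv2.INTER_CUBIC))
E
```

```text
(no output)
```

View pics/a_topc.png

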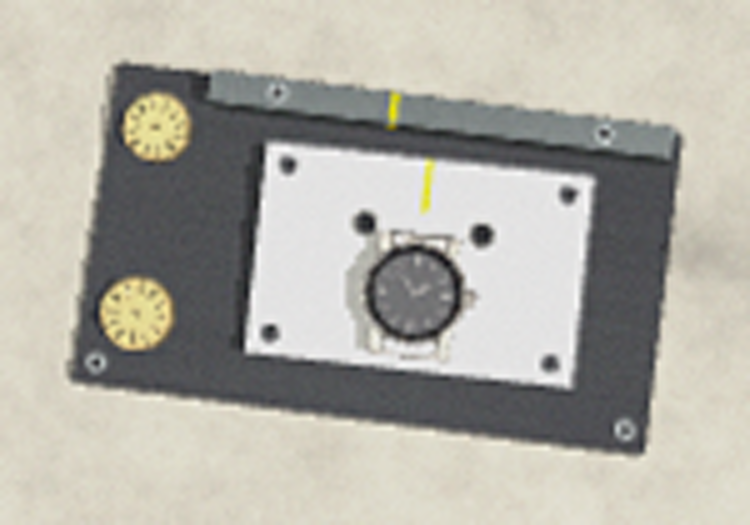

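```bash
python3 - <<'E'
from rig import arm
from h import *
c=arm.get_calibration("top")
for n,u,v,z in[("TL",118,66,.012),("BL",70,380,.012),("BR",643,455,.012),("fenceline",395,93,.038),("plFL",264,142,.030),("plFR",595,176,.030),("plNR",573,387,.026),("plNL",243,353,.026),("hl",366,223,.028),("hr",482,235,.028)]:
    print(n,at_z(c,(230+(u+.5)/5-.5,195+(v+.5)/5-.5),z).round(4))
W=arm.get_calibration("wrist")["cam_to_world"]; 
R=arm.current_tool_rot();p=arm.current_ee_pos()
print((R.T@(W[:3,3]-p)).round(4),(R.T@W[:3,:3]).round(3))
E
```

```text
TL [0.6002 0.1078 0.012 ]
BL [0.4629 0.1297 0.012 ]
BR [ 0.4247 -0.1169  0.012 ]
fenceline [ 0.5805 -0.0148  0.038 ]
plFL [0.5621 0.0422 0.03  ]
plFR [ 0.5436 -0.0992  0.03  ]
plNR [ 0.4541 -0.0872  0.026 ]
plNL [0.472 0.053 0.026]
hl [ 0.5262 -0.0008  0.028 ]
hr [ 0.5197 -0.0503  0.028 ]
[ 0.0796 -0.0003 -0.1714] [[-0.001 -0.961 -0.278]
 [ 1.    -0.001 -0.   ]
 [ 0.    -0.278  0.961]]
```

```bash
cat >> h.py <<'E'
def Rtool(yaw):  # tool x toward -fixture x at yaw (rad)
    c,s=np.cos(yaw),np.sin(yaw)
    return np.array([[c,-s,0],[s,c,0],[0,0,1]])@np.array([[-1,0,0],[0,1,0],[0,0,-1.]])
E
python3 - <<'E'
from rig import arm
from h import *
R=Rtool(np.radians(-8.8))
arm.move_to([.43,0,.17],R)
np.set_printoptions(suppress=True)
import pickle
c=arm.get_calibration("wrist"); im=arm.snapshot("wrist"); pickle.dump(c,open("w1.pkl","wb"))
cv2.imwrite("pics/w1.png",im[:,:,::-1]); print(arm.current_t(),arm.current_ee_pos(),arm.current_force())
E
```

```text
2.3667 [0.43020853 0.00050589 0.17003375] [ 0.66737655  0.67989343 -0.06648374]
```

View pics/w1.png

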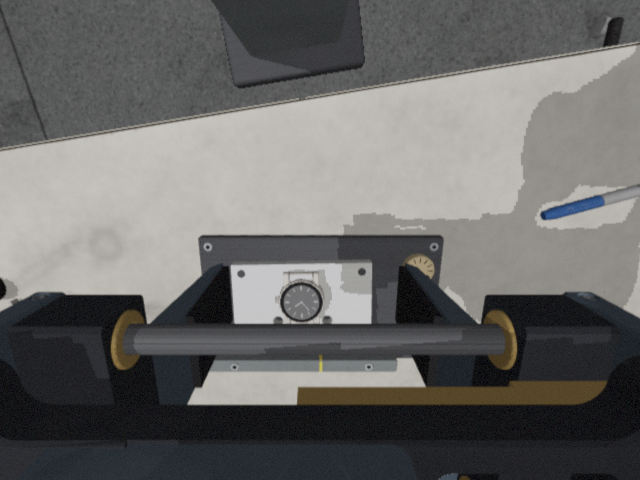

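```bash
python3 - <<'E'
from rig import arm
from h import *
import pickle
R=Rtool(np.radians(-8.8))
arm.move_to([.59,-.025,.17],R); arm.sleep(.2)
c=arm.get_calibration("wrist"); im=arm.snapshot("wrist"); pickle.dump(c,open("w2.pkl","wb"))
cv2.imwrite("pics/w2.png",im[:,:,::-1]); print(arm.current_t())
cv2.imwrite("pics/w2c.png",cv2.resize(im[50:300,130:450,::-1],None,fx=2.4,fy=2.4,interpolation=cv2.INTER_CUBIC))
E
```

```text
3.3083
```

View pics/w2c.png

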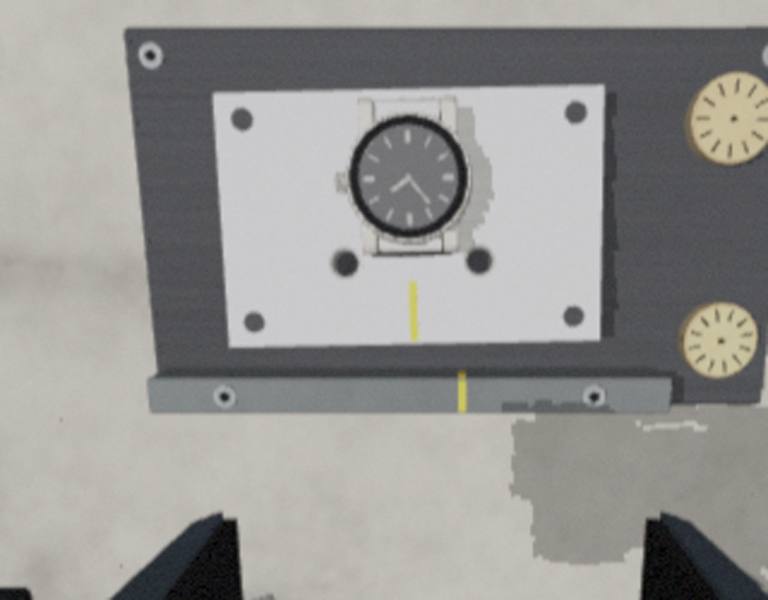

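View pics/w2.png

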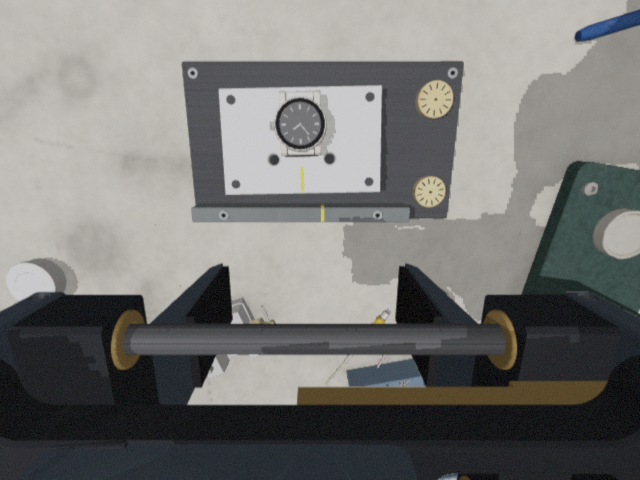

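```bash
cat > meas.py <<'E'
from h import *
from scipy.optimize import least_squares
def fixpts(c,P,uv):
    # P fixture-frame pts incl z
    return np.array([at_z(c,q,p[2])[:2] for p,q in zip(P,uv)])
def fit2(P,W):
    f=lambda s:(np.c_[s[0]+np.cos(s[2])*P[:,0]-np.sin(s[2])*P[:,1],s[1]+np.sin(s[2])*P[:,0]+np.cos(s[2])*P[:,1]]-W).ravel()
    r=least_squares(f,[.5,0,-.15]); return r.x,f(r.x).reshape(-1,2)
def toF(s,w):
    c_,s_=np.cos(s[2]),np.sin(s[2]); d=np.asarray(w)[...,:2]-s[:2]
    return np.stack([c_*d[...,0]+s_*d[...,1],-s_*d[...,0]+c_*d[...,1]],-1)
def toW(s,p):
    c_,s_=np.cos(s[2]),np.sin(s[2]); return np.array([s[0]+c_*p[0]-s_*p[1],s[1]+s_*p[0]+c_*p[1]])
E
python3 - <<'E'
from meas import *
import pickle
np.set_printoptions(suppress=True,precision=4)
c=pickle.load(open("w2.pkl","rb"))
cr=lambda u,v:(130+(u+.5)/2.4-.5,50+(v+.5)/2.4-.5)
P=np.array([[-.080,-.125,.012],[-.080,.125,.012],[.0457,-.120,.038],[.0457,.080,.038],[.0457,0,.038],[.062,0,.038],[.062,-.12,.038]])
uv=[cr(125,29),(463,62),cr(149,378),cr(671,379),cr(461,377),cr(462,411),cr(152,411)]
W=fixpts(c,P,uv); s,r=fit2(P,W); print("fix",s,np.degrees(s[2]));print(r*1000)
# plate
for n,q,z in[("NR",cr(213,94),.026),("NL",cr(604,85),.026),("FL",cr(600,340),.0355),("FR",cr(229,348),.0355),("HL",cr(479,261),.0325),("HR",cr(345,263),.0325),("line",cr(414,341),.0355)]:
    print(n,toF(s,at_z(c,q,z))*1000)
np.save("fix.npy",s)
E
```

```text
fix [ 0.5202 -0.0059 -0.1573] -9.012488078626145
[[-1.9667 -0.2234]
 [-1.0248  1.8415]
 [-1.2194 -1.099 ]
 [-0.6533  0.9889]
 [-0.2059  0.5254]
 [ 2.8076 -0.4728]
 [ 2.2624 -1.5607]]
NR [-54.1749 -90.1596]
NL [-57.5658  49.9189]
FL [32.1704 51.851 ]
FR [ 35.6236 -88.2614]
HL [3.4901 5.8954]
HR [  4.3645 -43.8093]
line [ 32.7675 -18.2878]
```

```bash
python3 - <<'E'
from rig import arm
from meas import *
import pickle
np.set_printoptions(suppress=True,precision=4)
c=pickle.load(open("w2.pkl","rb"))
cr=lambda u,v:(130+(u+.5)/2.4-.5,50+(v+.5)/2.4-.5)
P=np.array([[-.080,-.125,.012],[-.080,.125,.012],[.0457,-.120,.038],[.0457,.080,.038],[.0457,0,.038]])
uv=[cr(125,29),(463,62),cr(149,378),cr(671,379),cr(461,377)]
W=fixpts(c,P,uv); s,r=fit2(P,W); print("fix",s,np.degrees(s[2]));print(r*1000)
np.save("fix.npy",s)
R=Rtool(s[2])
go=lambda x,y,z:np.r_[toW(s,(x,y)),z]
arm.move_to(go(-.095,-.019,.12),R)
arm.move_l(go(-.095,-.019,.0155),R,feed=.1)
arm.sleep(.2);f0=arm.current_force();print(f0,arm.current_t())
x=-.086;arm.move_l(go(x,-.019,.0155),R,feed=.04)
ax=np.array([np.cos(s[2]),np.sin(s[2]),0])
while x<-.056:
    x+=.0015;arm.move_l(go(x,-.019,.0155),R,feed=.015)
    f=arm.current_force()-f0;fx=-f@ax;print(round(x*1000,1),f.round(2),round(fx,2))
    if fx>7:break
print(arm.current_t(),arm.current_ee_pos())
im=arm.snapshot("wrist");cv2.imwrite("pics/w3.png",im[:,:,::-1])
im=arm.snapshot("top");cv2.imwrite("pics/t3.png",cv2.resize(im[195:300,230:380,::-1],None,fx=5,fy=5,interpolation=cv2.INTER_CUBIC))
E
```

```text
fix [ 0.5212 -0.0063 -0.1548] -8.870141050340756
[[-0.6947 -0.8604]
 [-0.3663  1.301 ]
 [ 0.0889 -1.4255]
 [ 0.1642  0.7396]
 [ 0.8079  0.2452]]
[ 0.3449 -0.2612  0.0795] 5.425
-84.5 [-1.07  0.59 -0.2 ] 1.15
-83.0 [ 0.1   0.16 -0.68] -0.08
-81.5 [-0.63 -0.04 -0.62] 0.62
-80.0 [-0.92 -0.84  0.46] 0.78
-78.5 [-0.47  0.25  0.52] 0.5
-77.0 [-0.1   0.89 -0.25] 0.23
-75.5 [-0.49  1.24  0.58] 0.68
-74.0 [-1.09  1.04 -0.22] 1.24
-72.5 [-1.47  2.2   0.03] 1.79
-71.0 [-3.6   1.22 -1.23] 3.74
-69.5 [-2.17  0.28 -0.07] 2.19
-68.0 [-1.88  0.51 -1.98] 1.93
-66.5 [-1.56  0.9   0.4 ] 1.68
-65.0 [-1.3  -0.07 -0.29] 1.27
-63.5 [-1.66  0.42 -0.97] 1.7
-62.0 [-4.41 -0.29  0.85] 4.31
-60.5 [-9.03  1.04  4.66] 9.08
10.05 [ 0.457  -0.0156  0.0154]
```

View pics/t3.png

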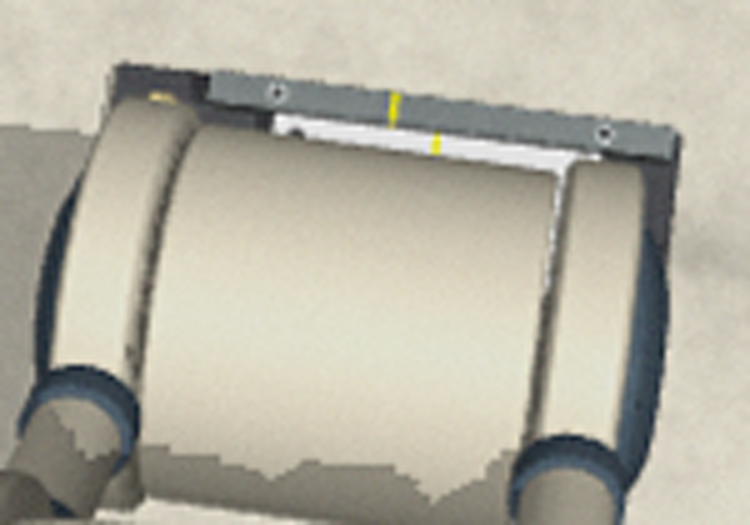

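View pics/w3.png

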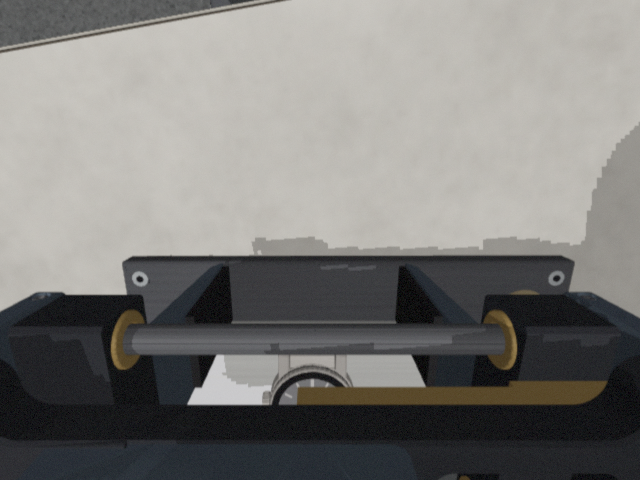

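```bash
python3 - <<'E'
from rig import arm
from meas import *
import pickle
np.set_printoptions(suppress=True,precision=4)
s=np.load("fix.npy")
R=Rtool(s[2]); R2=Rtool(s[2]+np.pi/2)
go=lambda x,y,z:np.r_[toW(s,(x,y)),z]
q=arm.solve_ik(go(-.002,-.125,.12),R2); print(q, arm.solve_ik(go(-.002,-.125,.12),Rtool(s[2]-np.pi/2)))
arm.move_l(go(-.085,-.019,.0155),R,feed=.06)
arm.move_l(go(-.085,-.019,.12),R,feed=.2)
arm.grip(.045)
arm.move_to(go(-.002,-.128,.12),R2)
arm.sleep(.1)
im=arm.snapshot("wrist");cv2.imwrite("pics/w4.png",im[:,:,::-1])
im=arm.snapshot("scene");cv2.imwrite("pics/s4.png",im[:,:,::-1])
print(arm.current_t(),arm.current_width())
c=arm.get_calibration("wrist");pickle.dump(c,open("w4.pkl","wb"))
E
```

```text
[-21.1526  26.5449  98.6327  -0.      54.8224 167.7175] [-21.1526  26.5449  98.6327  -0.      54.8224 -12.2825]
16.3083 0.04495110727986069
```

View pics/w4.png

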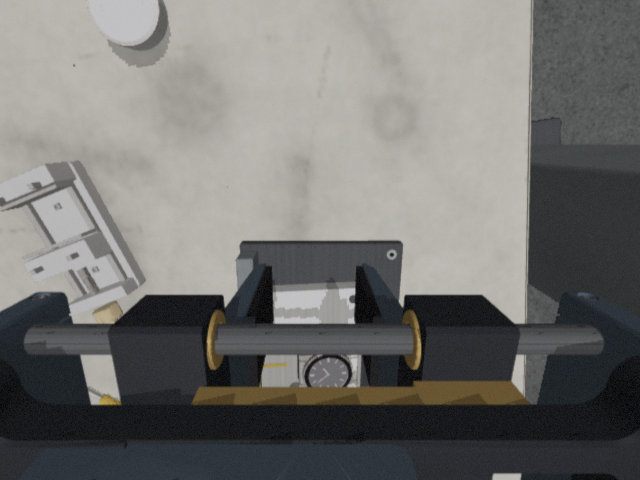

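```bash
python3 - <<'E'
from rig import arm
from meas import *
np.set_printoptions(suppress=True,precision=4)
s=np.load("fix.npy")
R2=Rtool(s[2]+np.pi/2)
go=lambda x,y,z:np.r_[toW(s,(x,y)),z]
arm.move_l(go(-.002,-.128,.0155),R2,feed=.1)
arm.sleep(.2);f0=arm.current_force();print(f0)
y=-.113;arm.move_l(go(-.002,y,.0155),R2,feed=.04)
ay=np.array([-np.sin(s[2]),np.cos(s[2]),0]);ax=np.array([ay[1],-ay[0],0])
while y<-.0850:
    y+=.001;arm.move_l(go(-.002,y,.0155),R2,feed=.01)
    f=arm.current_force()-f0;print(round(y*1000,1),"along",round(-f@ay,2),"x",round(f@ax,2),"z",round(f[2],2))
    if -f@ay>7:break
print(arm.current_t())
im=arm.snapshot("wrist");cv2.imwrite("pics/w5.png",im[:,:,::-1])
im=arm.snapshot("scene");cv2.imwrite("pics/s5.png",cv2.resize(im[190:300,230:380,::-1],None,fx=5,fy=5,interpolation=cv2.INTER_CUBIC))
E
```

```text
[-0.2248 -0.4573  0.7639]
-112.0 along -1.14 x -0.36 z -0.65
-111.0 along -0.16 x 0.49 z -0.65
-110.0 along -1.05 x 1.09 z -0.96
-109.0 along 0.52 x 0.29 z -0.62
-108.0 along -0.29 x -0.55 z -1.25
-107.0 along -0.06 x 0.31 z -0.59
-106.0 along 0.58 x 0.83 z -0.47
-105.0 along 1.61 x -0.65 z -1.27
-104.0 along 1.52 x -0.5 z -0.42
-103.0 along 1.35 x -0.61 z -0.93
-102.0 along 0.3 x -1.43 z -0.02
-101.0 along 0.73 x -0.86 z 0.16
-100.0 along 0.91 x -0.51 z -1.47
-99.0 along 1.16 x -0.83 z -0.49
-98.0 along 1.4 x -0.95 z -1.29
-97.0 along 2.36 x -0.76 z -0.04
-96.0 along 1.4 x -0.67 z -0.36
-95.0 along 1.12 x -0.33 z -0.69
-94.0 along 1.34 x -1.56 z -0.21
-93.0 along 0.01 x -0.96 z -0.62
-92.0 along 0.13 x -0.53 z -0.56
-91.0 along -0.76 x 0.08 z -0.71
-90.0 along -0.04 x -0.77 z -1.56
-89.0 along -0.41 x 0.85 z -1.48
-88.0 along 0.52 x -0.2 z -0.17
-87.0 along 1.45 x -0.33 z 0.12
-86.0 along 5.11 x -1.51 z -0.04
-85.0 along 14.79 x -2.21 z -0.39
25.225
```

View pics/s5.png

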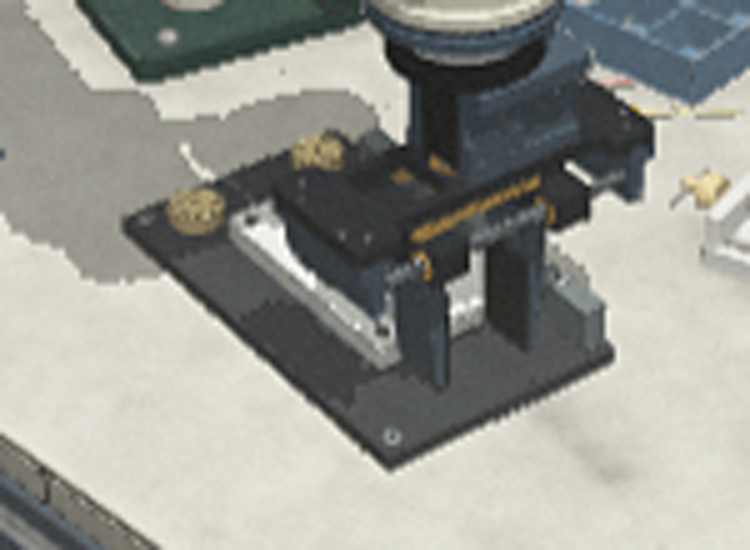

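```bash
python3 - <<'E'
from rig import arm
from meas import *
import pickle
s=np.load("fix.npy")
R2=Rtool(s[2]+np.pi/2)
go=lambda x,y,z:np.r_[toW(s,(x,y)),z]
arm.move_l(go(-.002,-.105,.0155),R2,feed=.05)
arm.move_l(go(-.002,-.105,.14),R2,feed=.2)
arm.move_to(np.array([.59,-.025,.17]),Rtool(s[2])); arm.sleep(.2)
c=arm.get_calibration("wrist"); im=arm.snapshot("wrist"); pickle.dump(c,open("w6.pkl","wb"))
cv2.imwrite("pics/w6.png",cv2.resize(im[50:300,130:450,::-1],None,fx=2.4,fy=2.4,interpolation=cv2.INTER_CUBIC))
im=arm.snapshot("scene");cv2.imwrite("pics/s6.png",cv2.resize(im[190:300,230:380,::-1],None,fx=5,fy=5,interpolation=cv2.INTER_CUBIC))
print(arm.current_t(),arm.current_force())
E
```

```text
30.8583 [ 0.76771049 -0.31846226 -0.47046828]
```

View pics/w6.png

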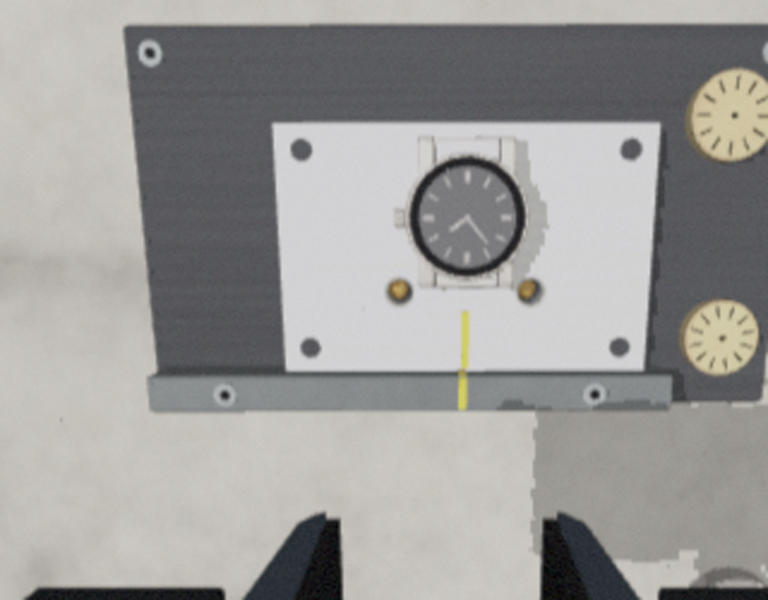

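View pics/s6.png

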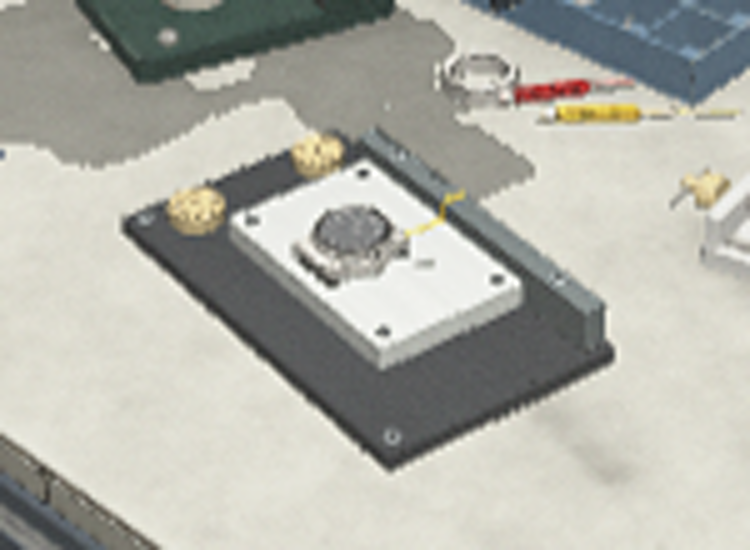

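```bash
python3 - <<'E'
from rig import arm
from meas import *
import pickle
s=np.load("fix.npy");c=pickle.load(open("w6.pkl","rb"))
cr=lambda u,v:(130+(u+.5)/2.4-.5,50+(v+.5)/2.4-.5)
for n,q,z in[("NR",cr(272,123),.026),("NL",cr(660,122),.026),("FL",cr(645,371),.026),("FR",cr(285,372),.026),("HL",cr(530,290),.026),("HR",cr(399,291),.026)]:
    print(n,(toF(s,at_z(c,q,z))*1000).round(1))
arm.sign_off()
E
```

```text
NR [-45.  -69.1]
NL [-45.2  71.2]
FL [45.6 72. ]
FR [ 45.9 -69.4]
HL [14.4 25.9]
HR [ 14.7 -24.1]
the job is handed in; nothing more can be done
```

The plate is seated over both pins and lies flat, and I have handed the job in. The robot's clock read 30.9 s at the last check.

- **Moves:** I pushed the plate squarely to the fence with both open fingertips on its near edge, then slid it left with two fingertips on its right edge. The push force fell to almost nothing as the plate dropped. It then rose to 15 N against the pins, so I backed off and took the hand away above the bench.
- **Seating:** The wrist picture shows a brass pin in each hole and the two yellow lines meeting. Taking the plate's top as flat at 26 mm, all four corners came out at about ±45 and ±70 mm, as they should when seated. The holes came out at (14.4, 25.9) and (14.7, −24.1) mm, against pins at (15, ±25). That is about 1 mm off, within the 2 mm calibration error.
- **Other things:** The watch was not contacted on any path I took, and both discs stayed where they were. I did not measure the loupe, tin, pen or tweezers again at the end; the arm never went near them.
- **Disagreement:** My first fit of the fixture pose had 2 to 3 mm errors at the back of the fence. I left those points out, and the rest then fitted to within about 1.5 mm.

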